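Shut the gas cock of the soldering-bench burner

ROBOT

A 7-joint arm with a two-finger parallel gripper is mounted at the origin on the work surface. World frame = base frame: x ahead of the robot, y to its left, z up, the work surface at z = 0. Lengths are in mm, angles in rad, forces in N, time in s.
With the tool pointing down it reaches from about 425 to 925 mm from the base axis. Payload 6.8 kg.
Tool frame: the origin (TCP) lies at the very end of the fingers, on their centre line; the grasp point (between the pads) lies 19 mm behind it (manip.grasp_offset is the distance from the TCP to the grasp point, in mm); z points along the fingers, y is the line along which they close (so a half turn about z gives the same grasp; the last joint's range is limited). The gripper opens to 85 mm and grips with 20 to 120 N. Pads are 22 mm wide; open, the fingers measure 114 mm over their backs; the gripper's body (76 mm by 85 mm) begins 54 mm behind the grasp point. The pads swing forward as they close: fully open they stand 13 mm farther back than shut.
Start: joints at [1.212, 0.477, 0.022, 1.555, -0.011, 1.109, -0.083], TCP at [167.529, -653.897, 231.308] pointing down, gripper open.
Joint ranges: [-2.96, 2.96], [-0.34, 2.1], [-1.41, 1.46], [0.24, 2.44], [-1.37, 4.51], [0.17, 1.92], [-2.96, 2.96]. Speed limits (rad/s): [2.39, 2.39, 3.14, 3.14, 3.14, 3.14, 3.14].

INTERFACE

Orientations are given as a unit quaternion [x, y, z, w].
In Python, from plant import manip, eyes gives the robot as it stands.
- The arm moves only by the shell command python3 -m inch 'ROWS' [FORCE]. ROWS is JSON, a list of rows, each an object with "angular": the turn, a rotation vector about the tool's x, y, z in units of 6 degrees (1.0 is 6 degrees), a list of three; "offset": the shift along the tool's x, y, z in m, a list of three; "grip": the opening, from 0 (shut) to 1 (fully open). A call has 1 to 10 rows; each row is the pose to reach, as a shift and turn from the pose commanded when the call began, along the tool's axes at that moment; what a row does not reach only later rows make up. A row lasts 1/10 s, in which the tool goes at most 50 mm and 8.59 degrees, less where a joint would pass 70% of its speed; a pose out of reach is approached as far as the arm can. A call with a gripper value outside its range is refused whole. The fingers move at their own pace and stop on an object; FORCE is the grip in N (left out, the last holds). Time passes only in rows, so rows that repeat a pose let the fingers close. It gives the time, the measured TCP pose, the force, the opening and the grip force at its end, in the units of the state.
- manip.read_state(): the state, without advancing time (a new reading comes with each control period).
- eyes.snapshot(name): name is "scene" or "top"; returns a dict with "img" (480x640x3 uint8, red, green, blue), "depth" (480x640 float32, mm along the optical axis (not along the pixel's ray), 0 where there is no reading), "fx", "fy", "cx", "cy" (pixels), "position" and "orientation" of the camera in the world. Camera axes: x right, y up, looking along -z (the intrinsics and any distortion apply to the point x, -y, -z); pixel columns grow to the right and rows downward; lengths in mm; the calibration is good to about 2 mm. A picture is of the moment at which its call begins.
- manip.job_done(): hands the job in; it is judged then, once.
The state is a dict: "t": time; "joints": joint angles; "qd": joint speeds; "joint_efforts": joint torques, N m; "tool_pos": TCP position; "tool_rot": TCP orientation; "contact_force": force on the tool from outside, world axes, zero at the start; "ft_torque": the same for the moment, N m; "finger_gap": opening from 0.0 (shut) to 1.0 (fully open); "grip_force": force on a finger pad.
Only numpy, scipy, OpenCV 4.12 (cv2) and the standard library are available. Lean on these libraries where they do the work, as an engineer would, in place of code of your own. Each camera call takes 0.05 s, during which the arm holds its last target. There are 200 camera calls.

TASK

Shut off the gas to the bench burner: turn the lever of the cock in the burner's own pipe clockwise (seen from above), about a quarter turn, until it meets its stop and lies square across the pipe. The other cock, in the pipe that ends in a ribbed hose nozzle, must stay open just as it is. Let go of the lever when done.

Things in the scene. Friction and masses are not known exactly. Their poses are not given: they have to be found in the camera images.
- burner: burner unit, fixed: level 21 mm steel pipe from a floor flange through a brass gas cock to an upright burner. Origin on the bench under the cock's vertical turning axis; x along the pipe to the burner, z up. Flange (60 mm wide) and elbow (72 mm high) at x -130 mm; burner (foot 84 mm wide, 172 mm tall) at x +125 mm. Pipe top 66 mm high. Stands left or right of the hose outlet.
- burner_cock (a joint): angle of the burner cock's lever, rad. 0 = open: lever over the pipe, pointing away from the burner (-x of burner). Grows clockwise seen from above to 1.571 = shut, a hard stop: lever square across the pipe, pointing to +y of burner. Starts open or nearly so. Friction about 0.3 N m; it stays where left.
- burner_grip (a point): middle of the grip of the burner cock's lever, 70 mm from the turning axis, 100 mm above the bench; swings with the lever, its x axis pointing along the lever to the turning axis. Level bar ending 102 mm from the axis; from 40 mm outward a black sleeve 16 mm wide, 12 mm thick (94 to 106 mm high), free all round; the pipe top is 28 mm below it when open.
- outlet_grip (a point): the same point on the lever of the other cock, an identical twin in a pipe that ends in a low ribbed brass hose nozzle (no burner; nothing over 112 mm tall). It is open or nearly so; leave it as it is.

How it is judged (in metres and radians):
At the end, for the whole second after the job is handed in: The burner cock's lever is at its shut stop or within 10 degrees of it, at rest; the hose outlet's lever grip is within 15 mm of where it began (value of joint burner_cock above 1.39 rad and velocity of joint burner_cock between -0.05 and 0.05 rad/s and distance of outlet_grip from where it was at the start of the episode below 0.015 m); the robot touches nothing.
It fails at once if the hose outlet's lever is moved by more than 15 mm (distance of outlet_grip from where it was at the start of the episode above 0.015 m).
It also fails if it takes over 35 s, if anything falls off the work surface, if the arm or the gripper's body presses on something with over 40 N, if the wrist force passes 120 N, or if a joint passes its speed limit or range.

## Working session

There is one attempt and no reset: what is moved stays moved. The work goes in short steps, Python scripts to look and compute and a shell command to move; the robot and the scene stay as the last step left them, time stands still between calls to the robot, and variables do not carry over. Pictures are saved under pics/ and viewed, at most 10 in all, crops included, and the job is handed in when it is done.

```bash
mkdir -p pics; ls
cat > h.py <<'E'
import numpy as np, cv2
from scipy.spatial.transform import Rotation as R
from plant import manip, eyes
def snap(n,f=None):
    s=eyes.snapshot(n)
    if f: cv2.imwrite('pics/'+f,cv2.cvtColor(s['img'],cv2.COLOR_RGB2BGR))
    return s
def cloud(s):
    v,u=np.mgrid[0:480,0:640]; d=s['depth']
    p=np.stack([(u-s['cx'])/s['fx']*d,-(v-s['cy'])/s['fy']*d,-d],-1)
    return p@R.from_quat(s['orientation']).as_matrix().T+np.array(s['position'])
E
python3 - <<'E'
from h import *
for n in('top','scene'):
    s=snap(n,n+'1.png'); print({k:v for k,v in s.items() if k not in('img','depth')}); np.savez(n+'1.npz',**s)
print(manip.read_state())
E
```

```text
pics
{'fx': 467.45033859912155, 'fy': 467.45033859912155, 'cx': 314.72686524092046, 'cy': 244.25219020601327, 'position': array([511.95067084,  10.53384355, 892.45347362]), 'orientation': array([-0.01441822,  0.00620503,  0.71459598, -0.69936127])}
{'fx': 612.4117136667021, 'fy': 612.4117136667021, 'cx': 314.81723387895204, 'cy': 240.12056198231784, 'position': array([961.59447836, 605.19071516, 879.62603091]), 'orientation': array([0.09574184, 0.34404608, 0.89326234, 0.27303512])}
{'t': 0.1, 'joints': array([ 1.21187277,  0.47771907,  0.02233365,  1.55633029, -0.01151234,
        1.1092992 , -0.08312039]), 'qd': array([ 0.00059011, -0.00165945, -0.00056798, -0.0027411 , -0.00212504,
        0.00034011, -0.00128929]), 'joint_efforts': array([ 5.56302024e-03, -5.97760141e+01,  1.61398083e+00, -2.81952435e+01,
        1.28103080e-02,  5.01927134e-03,  1.67285475e-05]), 'tool_pos': array([ 167.40543696, -653.37103253,  230.43107852]), 'tool_rot': array([ 9.92145768e-01,  1.25084419e-01, -1.52711626e-04, -7.99585976e-04]), 'contact_force': array([-0.51562162,  0.29916169,  0.32907576]), 'ft_torque': array([-0.00101884,  0.04661095,  0.02926357]), 'grip_force': 0.0, 'finger_gap': 1.0021057661148636}
```

View pics/top1.png

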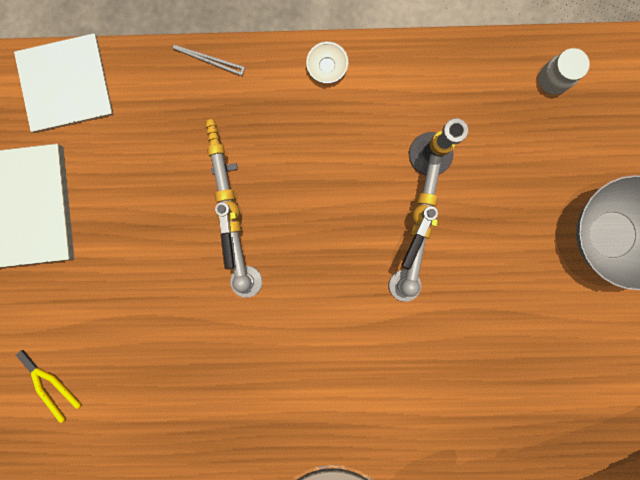

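View pics/scene1.png

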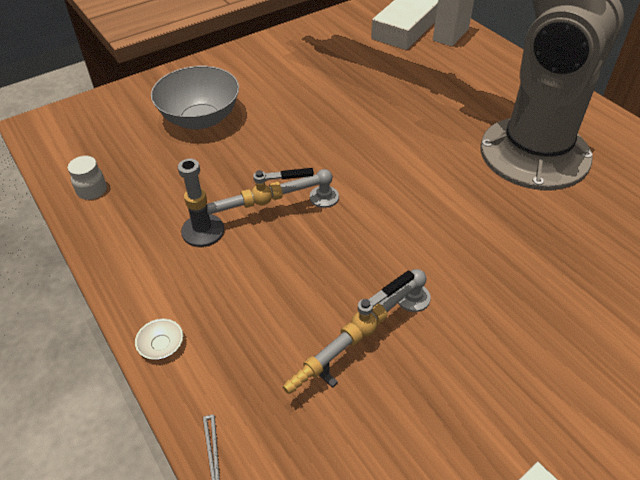

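The top view shows the burner unit on the right: cock axis at about (430,213), black sleeve to about (408,267), elbow at (407,287), burner mouth at (455,130). The hose outlet is on the left, with its axis at (222,210) and sleeve to (228,268). The scene view confirms that the unit with the upright burner has its lever over the pipe.

Run:
```python
from h import *
for n in('top','scene'):
    s=dict(np.load(n+'1.npz')); P=cloud(s); g=s['img'].max(-1)
    for nm,ys in(('burner',(-400,-80)),('outlet',(80,350))):
        w=(P[...,0]>350)&(P[...,0]<800)&(P[...,1]>ys[0])&(P[...,1]<ys[1])
        m=(w&(g<60)&(P[...,2]>85)&(P[...,2]<115)&(P[...,0]<560)).astype(np.uint8)
        k,l,st,c=cv2.connectedComponentsWithStats(m); i=1+st[1:,4].argmax()
        q=P[l==i]; mu=q.mean(0); d=np.linalg.svd(q[:,:2]-mu[:2],full_matrices=False)[2][0]; t=(q[:,:2]-mu[:2])@d
        print(n,nm,'sleeve',len(q),mu.round(1),'dir',np.degrees(np.arctan2(*(-d*np.sign(d[0]))[::-1])).round(1),'ext',np.percentile(t,[2,98]).round(1),'z',np.percentile(q[:,2],[5,50,95]).round(1))
        # sleeve extents via t; elbow: topmost near base end
        e=w&(P[...,0]<470)&(P[...,2]>55)&(P[...,2]<78)&(g>70)
        print('  elbow',e.sum(),P[e].mean(0).round(1),np.percentile(P[e],[2,98],axis=0).round(1).tolist())
        b=w&(P[...,2]>155)
        if b.any(): print('  burner top',b.sum(),P[b].mean(0).round(1), P[b].max(0).round(1))
        h=w&(P[...,2]>95)&(P[...,2]<130)&(g>90)&(P[...,0]>480)&(P[...,0]<600)
        if h.any(): print('  bare lever',h.sum(),P[h].mean(0).round(1),np.percentile(P[h],[2,98],axis=0).round(1).tolist())
```

```text
top burner sleeve 85 [ 515.2 -137.6  105.5] dir 162.7 ext [-33.9  23.9] z [101.1 105.8 108.7]
  elbow 273 [ 456.5 -145.2   67.7] [[441.8, -160.6, 57.6], [469.5, -131.3, 75.0]]
  burner top 521 [ 703.5 -201.3  171.8] [ 723.1 -184.2  178. ]
  bare lever 369 [ 563.  -164.9  106.7] [[499.2, -184.9, 101.3], [592.7, -131.2, 114.4]]
top outlet sleeve 74 [526.7 172.2 106.7] dir -174.0 ext [-28.9  27. ] z [104.7 106.6 108.7]
  elbow 132 [463.1 151.2  67.2] [[454.2, 137.3, 57.0], [469.2, 166.2, 73.6]]
  bare lever 297 [571.8 173.1 105.9] [[503.2, 163.8, 100.8], [599.0, 184.7, 114.2]]
scene burner sleeve 253 [ 522.8 -140.3  104.9] dir 154.4 ext [-28.9  28.7] z [ 99.8 105.7 108.6]
  elbow 141 [ 460.3 -139.3   67.3] [[446.1, -155.4, 58.7], [469.6, -128.6, 74.5]]
  burner top 362 [ 708.8 -196.2  169.3] [ 726.2 -181.   176.3]
  bare lever 163 [ 566.9 -163.   103.8] [[510.3, -181.7, 95.6], [595.6, -128.9, 111.7]]
scene outlet sleeve 327 [529.9 172.4 105.8] dir -174.0 ext [-28.3  28. ] z [101.2 106.2 108.7]
  elbow 62 [465.7 159.5  67.1] [[459.7, 144.2, 57.4], [469.9, 169.7, 73.2]]
  bare lever 204 [573.  176.  104.1] [[514.1, 163.7, 97.2], [599.2, 187.0, 112.9]]
```

```bash
python3 -m inch '[{"angular":[0,0,0],"offset":[0.022,-0.019,0],"grip":0},{"angular":[0,0,0],"offset":[0.044,-0.038,0],"grip":0},{"angular":[0,0,0],"offset":[0.066,-0.057,0],"grip":0},{"angular":[0,0,0],"offset":[0.088,-0.076,0],"grip":0},{"angular":[0,0,0],"offset":[0.11,-0.095,0],"grip":0},{"angular":[0,0,0],"offset":[0.132,-0.114,0],"grip":0},{"angular":[0,0,0],"offset":[0.154,-0.133,0],"grip":0},{"angular":[0,0,0],"offset":[0.176,-0.152,0],"grip":0},{"angular":[0,0,0],"offset":[0.198,-0.171,0],"grip":0},{"angular":[0,0,0],"offset":[0.22,-0.19,0],"grip":0}]' 30
python3 -m inch '[{"angular":[0,0,0],"offset":[0.022,-0.019,0],"grip":0},{"angular":[0,0,0],"offset":[0.044,-0.038,0],"grip":0},{"angular":[0,0,0],"offset":[0.066,-0.057,0],"grip":0},{"angular":[0,0,0],"offset":[0.088,-0.076,0],"grip":0},{"angular":[0,0,0],"offset":[0.11,-0.095,0],"grip":0},{"angular":[0,0,0],"offset":[0.132,-0.114,0],"grip":0},{"angular":[0,0,0],"offset":[0.154,-0.133,0],"grip":0},{"angular":[0,0,0],"offset":[0.176,-0.152,0],"grip":0},{"angular":[0,0,0],"offset":[0.219,-0.191,0],"grip":0},{"angular":[0,0,0],"offset":[0.219,-0.191,0],"grip":0}]'
```

```text
t: 1.1
tool_pos: [333.8, -414.0, 231.0]
tool_rot: [0.992, 0.125, -0.0, -0.0]
contact_force: [1.1, 0.1, 0.1]
finger_gap: -0.001
grip_force: 0.0
t: 2.1
tool_pos: [501.1, -169.8, 231.3]
tool_rot: [0.992, 0.129, 0.001, -0.001]
contact_force: [0.1, 0.6, 0.1]
finger_gap: 0.002
grip_force: 0.0
```

```bash
python3 -m inch '[{"angular":[0,0,0],"offset":[-0.004,0.008,0],"grip":0},{"angular":[0,0,0],"offset":[-0.004,0.008,0.03],"grip":0},{"angular":[0,0,0],"offset":[-0.004,0.008,0.06],"grip":0},{"angular":[0,0,0],"offset":[-0.004,0.008,0.09],"grip":0},{"angular":[0,0,0],"offset":[-0.004,0.008,0.11],"grip":0},{"angular":[0,0,0],"offset":[-0.004,0.008,0.125],"grip":0},{"angular":[0,0,0],"offset":[-0.004,0.008,0.135],"grip":0},{"angular":[0,0,0],"offset":[-0.004,0.008,0.145],"grip":0},{"angular":[0,0,0],"offset":[-0.004,0.008,0.145],"grip":0}]'
python3 -c "
from h import *
s=snap('scene','s2.png'); cv2.imwrite('pics/s2c.png',cv2.resize(cv2.imread('pics/s2.png')[100:300,130:430],None,fx=2.5,fy=2.5))"
```

```text
t: 3.0
tool_pos: [495.4, -185.2, 85.3]
tool_rot: [0.992, 0.125, -0.001, -0.0]
contact_force: [0.4, -0.3, 0.6]
finger_gap: -0.0
grip_force: 0.0
```

View pics/s2c.png

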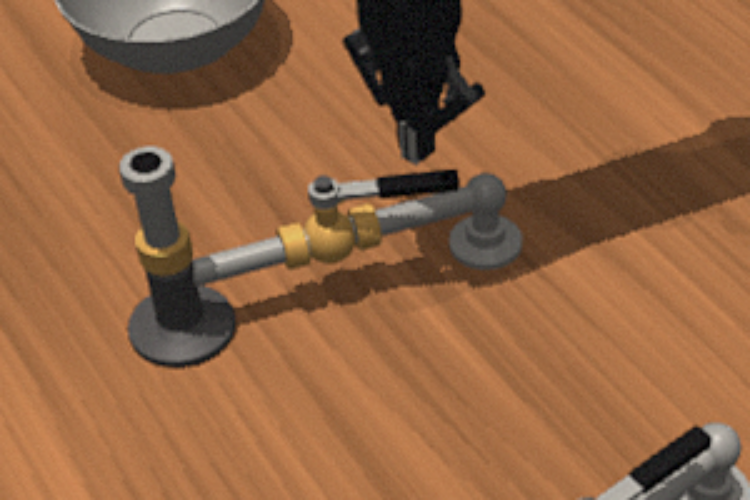

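The closed fingers stand behind the sleeve, at crop pixel (415,150), and clear of pipe and elbow. Next I'll push along the arc.

```bash
python3 -m inch '[{"angular":[0,0,0],"offset":[0.011,-0.012,0],"grip":0},{"angular":[0,0,0],"offset":[0.022,-0.025,0],"grip":0},{"angular":[0,0,0],"offset":[0.030,-0.035,0],"grip":0},{"angular":[0,0,0],"offset":[0.038,-0.046,0],"grip":0},{"angular":[0,0,0],"offset":[0.048,-0.053,0],"grip":0},{"angular":[0,0,0],"offset":[0.060,-0.060,0],"grip":0},{"angular":[0,0,0],"offset":[0.068,-0.063,0],"grip":0},{"angular":[0,0,0],"offset":[0.077,-0.065,0],"grip":0},{"angular":[0,0,0],"offset":[0.085,-0.066,0],"grip":0},{"angular":[0,0,0],"offset":[0.085,-0.066,0],"grip":0}]'
python3 -c "
from h import *
s=snap('scene','s3.png'); cv2.imwrite('pics/s3c.png',cv2.resize(cv2.imread('pics/s3.png')[100:300,130:430],None,fx=2.5,fy=2.5))"
```

```text
t: 4.05
tool_pos: [562.5, -99.6, 86.5]
tool_rot: [0.992, 0.125, -0.0, 0.0]
contact_force: [-1.9, -1.4, 0.1]
finger_gap: -0.002
grip_force: 0.6
```

View pics/s3c.png

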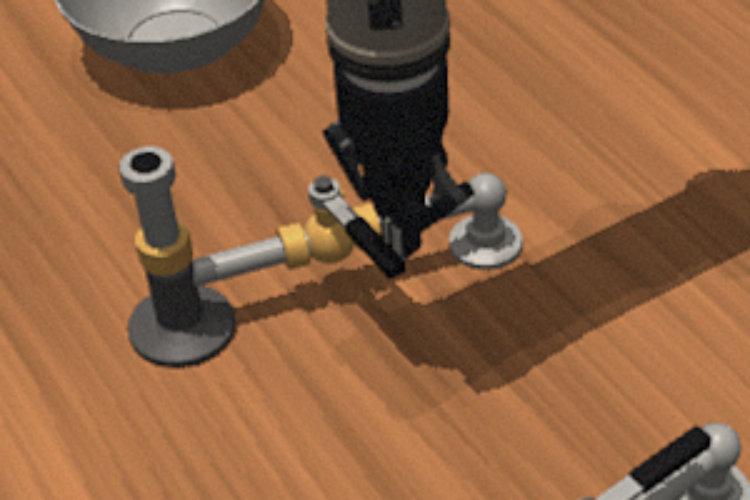

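The lever follows the fingers, which are pressing its sleeve at crop pixel (385,245). It still has some way to go.

```bash
python3 -m inch '[{"angular":[0,0,0],"offset":[0.005,0,0],"grip":0},{"angular":[0,0,0],"offset":[0.010,0.001,0],"grip":0},{"angular":[0,0,0],"offset":[0.015,0.001,0],"grip":0},{"angular":[0,0,0],"offset":[0.015,0.001,0],"grip":0}]'
python3 -m inch '[{"angular":[0,0,0],"offset":[0.004,0,0],"grip":0},{"angular":[0,0,0],"offset":[0.004,0,0],"grip":0}]'
python3 -c "
from h import *
for n in('scene','top'):
    s=snap(n,n+'4.png');P=cloud(s);g=s['img'].max(-1)
    m=(g<60)&(abs(P[...,2]-103)<6)&(P[...,0]>500)&(P[...,0]<660)&(P[...,1]>-150)&(P[...,1]<-50)
    q=P[m]; print(n,len(q),q.mean(0),q.min(0),q.max(0))
cv2.imwrite('pics/s4c.png',cv2.resize(cv2.imread('pics/scene4.png')[100:300,130:430],None,fx=2.5,fy=2.5))"
```

```text
t: 4.5
tool_pos: [577.0, -96.9, 86.3]
tool_rot: [0.992, 0.125, -0.0, -0.0]
contact_force: [-3.2, -0.3, 0.4]
finger_gap: 0.0
grip_force: 1.1
t: 4.7
tool_pos: [580.7, -95.8, 86.2]
tool_rot: [0.992, 0.125, -0.0, -0.0]
contact_force: [-3.2, -2.7, 0.3]
finger_gap: -0.0
grip_force: 1.4
scene 281 [598.98753039 -97.79816971 105.08486696] [ 573.60582352 -137.63789533   97.40731308] [614.61182282 -72.92337151 108.90646913]<string>:6: RuntimeWarning: Mean of empty slice.
  ret = um.true_divide(
Traceback (most recent call last):
ValueError: zero-size array to reduction operation minimum which has no identity
```

```bash
for i in 1; do python3 -m inch '[{"angular":[0,0,0],"offset":[0.003,0,0],"grip":0},{"angular":[0,0,0],"offset":[0.003,0,0],"grip":0}]'; done; python3 -m inch '[{"angular":[0,0,0],"offset":[0.002,0,0],"grip":0},{"angular":[0,0,0],"offset":[0.002,0,0],"grip":0}]'
```

```text
t: 5.0
tool_pos: [581.3, -95.6, 85.9]
tool_rot: [0.992, 0.125, -0.003, 0.0]
contact_force: [-10.8, -2.5, 5.3]
finger_gap: -0.004
grip_force: 4.6
t: 5.2
tool_pos: [581.5, -95.6, 85.7]
tool_rot: [0.992, 0.124, -0.004, 0.0]
contact_force: [-13.9, -3.7, 8.2]
finger_gap: 0.001
grip_force: 7.0
```

The tool has stalled while the force climbs, and it sits where the stop was predicted. I'll back off, rise and check.

```bash
python3 -m inch '[{"angular":[0,0,0],"offset":[-0.010,0,0],"grip":0},{"angular":[0,0,0],"offset":[-0.025,0,0],"grip":0},{"angular":[0,0,0],"offset":[-0.040,0,0],"grip":0},{"angular":[0,0,0],"offset":[-0.040,0,-0.03],"grip":0},{"angular":[0,0,0],"offset":[-0.040,0,-0.06],"grip":0},{"angular":[0,0,0],"offset":[-0.040,0,-0.09],"grip":0},{"angular":[0,0,0],"offset":[-0.06,0.03,-0.12],"grip":0},{"angular":[0,0,0],"offset":[-0.08,0.06,-0.15],"grip":0},{"angular":[0,0,0],"offset":[-0.1,0.09,-0.15],"grip":0},{"angular":[0,0,0],"offset":[-0.1,0.09,-0.15],"grip":0}]'
python3 -c "
from h import *
s=snap('scene','s5.png');P=cloud(s);g=s['img'].max(-1)
for lo,hi in((-150,-50),(120,220)):
    m=(g<60)&(abs(P[...,2]-103)<6)&(P[...,0]>480)&(P[...,0]<660)&(P[...,1]>lo)&(P[...,1]<hi)
    q=P[m]; d=np.linalg.svd(q[:,:2]-q[:,:2].mean(0),full_matrices=False)[2][0]
    print(len(q),q.mean(0).round(1),np.degrees(np.arctan2(d[1],d[0])))
cv2.imwrite('pics/s5c.png',cv2.resize(cv2.imread('pics/s5.png')[100:300,130:430],None,fx=2.5,fy=2.5))"
```

```text
t: 6.2
tool_pos: [510.8, -212.5, 238.1]
tool_rot: [0.993, 0.121, 0.002, 0.002]
contact_force: [-0.6, 0.1, -1.8]
finger_gap: 0.0
grip_force: 0.0
228 [ 602.7 -100.2  105.6] 76.77267624552167
329 [534.2 173.  105.4] 7.767321319904497
```

View pics/s5c.png

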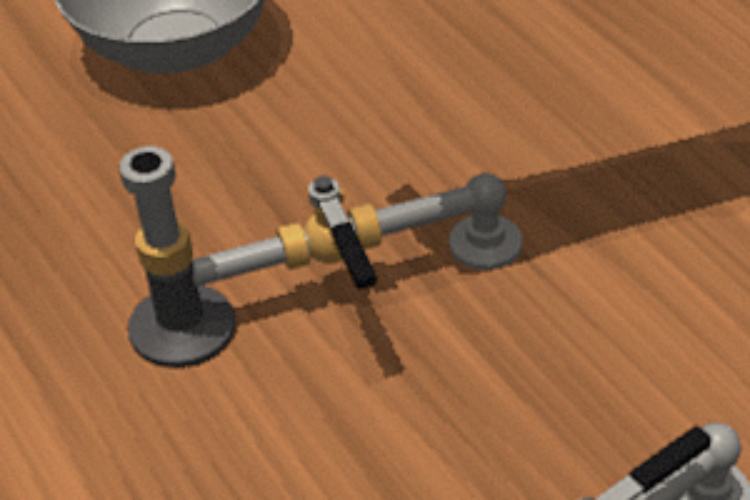

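The lever lies square across the pipe, with its sleeve at crop pixels (340,230) to (370,280). Its direction is 76.8°, against 78° expected at the stop, and the gripper is clear.

```bash
python3 -c "
from plant import manip
print(manip.job_done())"
```

```text
the job is handed in; nothing more can be done
None
```

The burner cock is shut against its stop, with the lever square across the pipe; the hose outlet was not touched, the lever is released, and the job is handed in at about 6 s (no verdict was returned).

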